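# Tip the parts bin down and push it home

### The arm

A 7-joint arm with a two-finger parallel gripper is mounted at the origin on the work surface. World frame = base frame: x ahead of the robot, y to its left, z up, the work surface at z = 0. Lengths are in m, angles in rad, forces in N, time in s.
With the tool pointing down it reaches from about 0.375 to 0.925 m from the base axis. Payload 3.1 kg.
Tool frame: the origin (TCP) lies between the finger pads; the fingertips stand 19 mm ahead of it and the grasp point (between the pads) is the TCP; z points along the fingers, y is the line along which they close (so a half turn about z gives the same grasp; the last joint's range is limited). The gripper opens to 85 mm and grips with 20 to 120 N. Pads are 22 mm wide; open, the fingers measure 114 mm over their backs; the gripper's body (76 mm by 85 mm) begins 54 mm behind the grasp point. The pads swing forward as they close: fully open they stand 13 mm farther back than shut.
Start: joints at [1.138, 0.383, 0.044, 1.598, -0.018, 1.161, -0.05], TCP at [0.214, -0.614, 0.25] pointing down, gripper open.
Joint ranges: [-2.61, 2.61], [-0.41, 2.15], [-1.48, 1.57], [0, 2.5], [-1.57, 4.71], [0.05, 1.97], [-2.85, 2.85]. Speed limits (rad/s): [2.79, 2.79, 3.14, 3.14, 3.14, 3.14, 3.14].

### API

Orientations are given as a unit quaternion [x, y, z, w].
In Python, from bench import move_ptp, movel, move_j, move_gripper, pause, inverse_kinematics, read_camera, camera_params, MotionError, sign_off, look_for, tip_of, read_time_s, read_qpos, read_joint_vel, read_effort, read_eef_pos, read_tcp_rot, read_ft_force, read_ft_torque, read_finger_gap, read_grasp_force gives the robot as it stands. Calls block until the motion is done:
- move_ptp(position, orientation): joint-space move of the TCP to a pose.
- movel(position, orientation=None, speed=0.15): straight line of the TCP; orientation=None keeps the orientation; speed is the mean speed in m/s.
- move_j(angles): joint-space move.
- move_gripper(opening, effort=None): finger opening in m; effort is the grip in N (None keeps the last); returns when the fingers have stopped.
- pause(seconds).
- inverse_kinematics(position, orientation): joint angles nearest the present ones, or None.
- read_camera(name): name is "scene" or "top" or "wrist"; returns the picture (384x512x3 uint8, red, green, blue); there is no depth.
- camera_params(name): a dict with "K" (3x3 intrinsics, pixels), "dist_coeffs" ([k1, k2, p1, p2, k3] as OpenCV has them; the pictures are not rectified), "camera_from_world" (4x4, takes a point from world to camera coordinates). Camera axes: x right, y down, z forward; pixel columns grow to the right and rows downward; lengths in m; the calibration is good to about 2 mm. A picture is of the moment at which its call begins: read the wrist's pose just before it. camera_params takes no time and is no camera call; for the wrist camera it gives the pose at the moment of the call.
A pose or a line that the arm cannot do raises MotionError and nothing moves.
- sign_off(): hands the job in; it is judged then, once.
Trained networks look in the newest picture that a camera, given by its name, has taken for a name from the list of things; names that differ only in an ending like _2 or _b are one class to them, and where a whole thing is asked for, a point or a joint stands for the part that bears it (a point fixed in the world has none). Each returns a list of dicts, best first, with "confidence" (0 to 1); they miss things now and then, are a little off and sometimes report something else, mostly with a low value. They report only what shows in the picture. A call takes as long as a camera call. They do not tell look-alikes from the thing itself.
- look_for(camera, name): "at" ([column, row] in pixels, amid what is visible of it).
- tip_of(camera, name): "at" ([column, row] in pixels: a listed point, or the origin of a listed thing).
Readings, each from a call of its own:
- read_time_s(): time.
- read_qpos(): joint angles.
- read_joint_vel(): joint speeds.
- read_effort(): joint torques, N m.
- read_eef_pos(): TCP position.
- read_tcp_rot(): TCP orientation.
- read_ft_force(): force on the tool from outside, world axes, zero at the start.
- read_ft_torque(): the same for the moment, N m.
- read_finger_gap(): finger opening in m.
- read_grasp_force(): force on a finger pad.
Only numpy, scipy, OpenCV 4.12 (cv2) and the standard library are available. Lean on these libraries where they do the work, as an engineer would, in place of code of your own. Each camera call takes 0.05 s, during which the arm holds its last target. There are 200 camera calls.

### The job

The empty blue parts bin has been left standing on its end in front of the steel test block, its mouth towards the robot. Tip it over by pushing, so that it lies on its base with its mouth up, and then push it along the bench until its far end is flush against the front of the block. Only push it, never lift it off the bench, and leave the gauges and the other things as they stand.

Things in the scene. Friction and masses are not known exactly. Their poses are not given: they have to be found in the camera images.
- bin: Blue plastic bin, 130 long, 100 wide, 70 deep, walls 4 mm, about 0.2 kg, loose; starts upright on one 100 x 70 end wall, mouth to the robot. Origin: middle of that end wall's outer face (once tipped: middle of the near end, 35 mm up). x: out of the mouth (up once tipped); rim at x = +35, base's outer face at -35 mm. z: along its length (up at first; once tipped, to the far end).
- bin_edge (a point): Middle of the edge over which the bin tips (between its base and the end wall it stands on): on the bench at the start and all through a proper tip. Pushed at the top of the rim towards its base, the bin passes balance after about 25 degrees and falls on its base by itself.
- bin_top (a point): Middle of the outer face of the other end wall (with a white card): on top, 130 mm up, at the start; once tipped it is the bin's far end, which goes against the block.
- block: Fixed stainless test block, 200 (x) by 460 (y) by 60 mm high, beyond the bin; valves with black wheels (to 125 mm high) and a gauge (to 200 mm) stand on its rear part. Origin: middle of the lower edge of its front face (the face towards the robot). x: away from the robot, square to that face, which is the plane x = 0; y: along the face.
- gauge_a: Bystander: steel pressure gauge, 72 mm dial, standing on a 56 mm round foot, 128 mm high. Origin: centre of its underside.
- gauge_b: Bystander: the same gauge with a black case.
- sealant: Bystander: small bottle with an orange cap, 32 mm across, 85 mm high. Origin: centre of its underside.
- wheel: Bystander: steel valve with a black hand wheel, 50 mm across, 70 mm high. Origin: centre of its underside.
- pan: Bystander: steel parts pan, 72 mm across, 30 mm high. Origin: centre of its underside.
- driver: Bystander: red screwdriver lying flat, 160 mm long. Its x axis runs along the blade.
Things that resemble listed ones, but are neither listed nor needed, are in the scene too. Several things have the shape of the bin; the one meant has the colours described above.

How it is judged:
On the way, in this order (a step that is already met when the one before it is completed fails the run):
1. the bin lies on its base, mouth up (angle between bin's own x axis and vertical below 0.08 rad and height (world z) of bin_edge below 0.006 m), for 0.2 s.
2. the bin's far end is flush against the front of the block (all of step 1 and x of bin_top in the frame of block above -0.005 m and y of bin_top in the frame of block between -0.18 and 0.18 m and angle between the z axis of bin and the x axis of block, either way round below 0.07 rad and linear speed of bin below 0.02 m/s), for 0.2 s.
At the end, for the whole second after the job is handed in: The bin rests on its base, mouth up (within 0.08 rad), at rest, its far end flush against the block's front face: middle of that end within 5 mm of the face, squared to it within 0.07 rad, and the end's whole width within the length of the block (all of step 2); the robot touches nothing.
It fails at once if the bin is lifted: the edge it tips over is more than 25 mm off the bench (height (world z) of bin_edge above 0.025 m).
It fails at once if a bystander is moved by more than 15 mm (distance of any of gauge_a, gauge_b, sealant, wheel, pan, driver from where it was at the start of the episode above 0.015 m).
It also fails if it takes over 45 s, if anything falls off the work surface, if the arm or the gripper's body presses on something with over 40 N, if the wrist force passes 120 N, or if a joint passes its speed limit or range.

## Working session

There is one attempt and no reset: what is moved stays moved. The work goes in short steps, each a Python script; the robot and the scene stay as the last script left them, time stands still between calls to the robot, and variables do not carry over. Pictures are saved under pics/ and viewed, at most 10 in all, crops included, and the job is handed in when it is done.

```bash
mkdir -p pics; ls; python3 - <<'E'
from bench import *
import cv2,numpy as np
for c in ("scene","top"):
    im=read_camera(c); cv2.imwrite(f"pics/{c}0.png",im[:,:,::-1])
    p=camera_params(c); print(c,np.round(p["K"],1).tolist(),p["dist_coeffs"],np.round(p["camera_from_world"],3).tolist())
    for n in ("bin","block","gauge_a","sealant","wheel","pan","driver"):
        print(n,[(np.round(d["at"]).tolist(),round(d["confidence"],2)) for d in look_for(c,n)])
    for n in ("bin","bin_edge","bin_top","block"):
        print("tip",n,[(np.round(d["at"],1).tolist(),round(d["confidence"],2)) for d in tip_of(c,n)])
print(read_time_s(),read_tcp_rot())
E
```

```text
pics
scene [[354.9, 0.0, 254.3], [0.0, 354.9, 196.0], [0.0, 0.0, 1.0]] [-0.06208139  0.          0.          0.          0.        ] [[0.782, 0.623, 0.008, -0.379], [0.409, -0.504, -0.761, -0.13], [-0.47, 0.598, -0.649, 1.333], [0.0, 0.0, 0.0, 1.0]]
bin [([262.0, 187.0], 0.89), ([220.0, 209.0], 0.82), ([239.0, 153.0], 0.64), ([306.0, 162.0], 0.42)]
block [([348.0, 265.0], 0.96), ([279.0, 150.0], 0.5)]
gauge_a [([146.0, 238.0], 0.76), ([308.0, 162.0], 0.69)]
sealant [([184.0, 263.0], 0.62)]
wheel [([278.0, 152.0], 0.58)]
pan [([349.0, 170.0], 0.85)]
driver [([170.0, 339.0], 0.87)]
tip bin [([259.9, 202.6], 0.93), ([241.6, 170.4], 0.76), ([220.4, 228.6], 0.69)]
tip bin_edge [([270.1, 208.6], 0.97), ([252.1, 167.9], 0.86), ([210.2, 229.3], 0.83)]
tip bin_top [([216.7, 194.9], 0.67), ([265.4, 170.6], 0.62), ([247.0, 140.3], 0.59)]
tip block [([317.9, 247.5], 0.59)]
top [[430.2, 0.0, 250.1], [0.0, 430.2, 192.7], [0.0, 0.0, 1.0]] [0.00267157 0.         0.         0.         0.        ] [[-0.029, -0.999, -0.022, 0.006], [-0.983, 0.033, -0.182, 0.529], [0.182, 0.016, -0.983, 1.126], [0.0, 0.0, 0.0, 1.0]]
bin [([184.0, 278.0], 0.83), ([284.0, 230.0], 0.72), ([216.0, 216.0], 0.62)]
block [([227.0, 99.0], 0.7)]
gauge_a [([366.0, 254.0], 0.77), ([144.0, 208.0], 0.64), ([215.0, 216.0], 0.63)]
sealant [([350.0, 212.0], 0.69)]
wheel [([134.0, 261.0], 0.83)]
pan [([106.0, 171.0], 0.55)]
driver [([401.0, 165.0], 0.82)]
tip bin [([220.7, 223.3], 0.95), ([281.9, 233.3], 0.77), ([190.4, 277.4], 0.56)]
tip bin_edge [([148.7, 214.5], 0.52)]
tip bin_top [([180.5, 282.2], 0.65), ([282.8, 228.9], 0.6)]
tip block [([234.4, 141.1], 0.95)]
1.2 [ 9.86016371e-01  1.66648482e-01  1.23956419e-05 -1.36617938e-05]
```

```bash
python3 - <<'E'
import cv2,numpy as np
a=cv2.imread("pics/scene0.png");b=cv2.imread("pics/top0.png")
ca=cv2.resize(a[110:290,110:400],(800,497),interpolation=cv2.INTER_CUBIC)
cb=cv2.resize(b[80:320,80:420],(800,565),interpolation=cv2.INTER_CUBIC)
cv2.imwrite("pics/sc.png",ca);cv2.imwrite("pics/tc.png",cb)
E
```

```text
(no output)
```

View pics/sc.png

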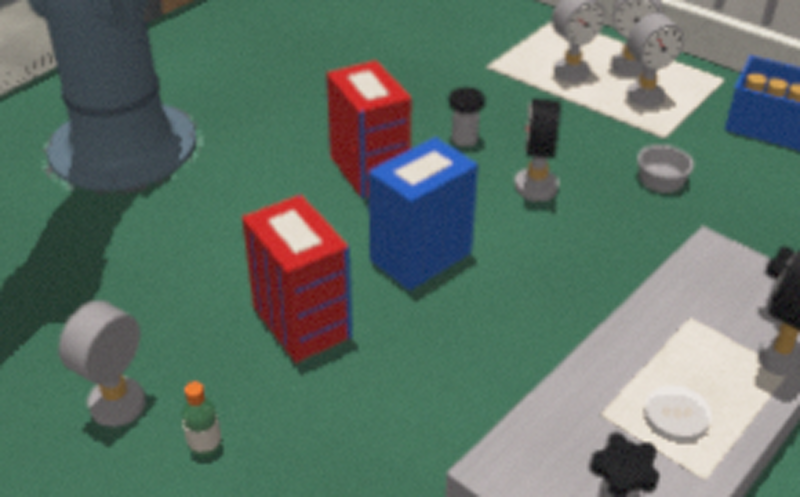

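View pics/tc.png

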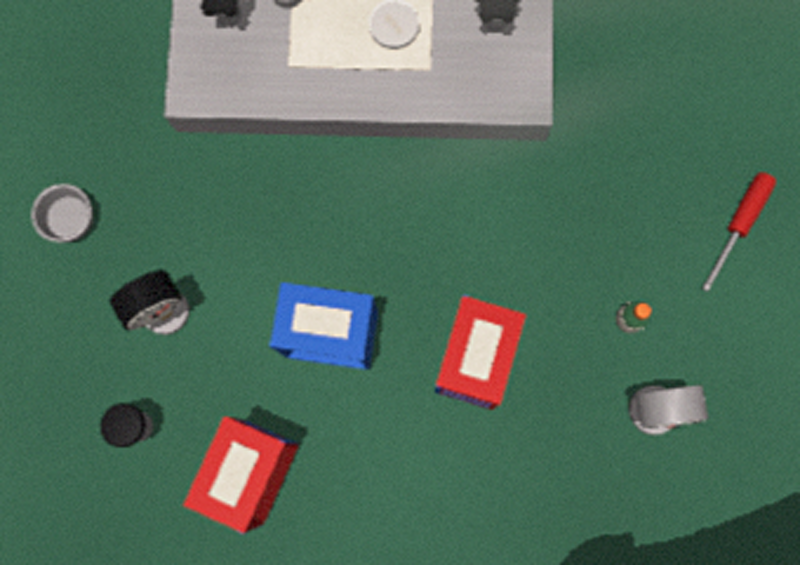

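View pics/top0.png

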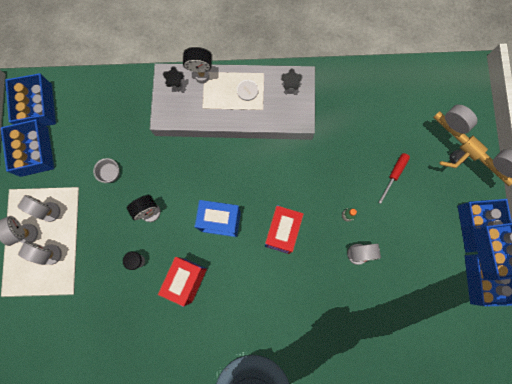

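The pictures show three bins standing on end. The blue one is at top (217,217) / scene (262,187). The red ones are at top (284,230) and (183,280). The blue one fits "blue bin, mouth towards the robot, white card on top", and both enlarged crops confirm it. The block's front edge runs from about (152,130) to (314,134) in the top picture.

```bash
cat > h.py <<'E'
from bench import *
import cv2,numpy as np
from scipy.optimize import minimize
def proj(c,P):
    p=camera_params(c);T=np.array(p["camera_from_world"])
    return cv2.projectPoints(np.float64(P).reshape(-1,1,3),cv2.Rodrigues(T[:3,:3])[0],T[:3,3],np.array(p["K"]),np.array(p["dist_coeffs"]))[0][:,0]
def back(c,uv,z):
    p=camera_params(c);T=np.array(p["camera_from_world"])
    n=cv2.undistortPoints(np.float64(uv).reshape(-1,1,2),np.array(p["K"]),np.array(p["dist_coeffs"]))[:,0]
    d=np.c_[n,np.ones(len(n))]@T[:3,:3]; o=-T[:3,:3].T@T[:3,3]
    return o+d*((z-o[2])/d[:,2])[:,None]
def bluemask(im,roi):
    h=cv2.cvtColor(im,cv2.COLOR_RGB2HSV); m=((h[...,0]>103)&(h[...,0]<128)&(h[...,1]>130)&(h[...,2]>50)).astype(np.uint8)
    x0,x1,y0,y1=roi; r=np.zeros_like(m); r[y0:y1,x0:x1]=m[y0:y1,x0:x1]
    n,l,s,_=cv2.connectedComponentsWithStats(r); r=(l==1+s[1:,4].argmax()).astype(np.uint8)
    return cv2.drawContours(np.zeros_like(m),[cv2.convexHull(cv2.findNonZero(r))],-1,1,-1)
def fit(masks,size,x0):
    """box footprint centre x,y,yaw; size=(lx,ly,lz)"""
    S=np.array([[a,b,c] for a in(-.5,.5) for b in(-.5,.5) for c in(0,1)])*size
    def cost(q):
        c,s=np.cos(q[2]),np.sin(q[2]); P=S@np.array([[c,s,0],[-s,c,0],[0,0,1]])+[q[0],q[1],0]; e=0
        for k,m in masks.items():
            h=cv2.convexHull(np.round(proj(k,P)*16).astype(np.int32)); im=np.zeros(m.shape,np.uint8)
            M=cv2.fillConvexPoly(im,h,255,cv2.LINE_AA,4); e+=np.abs(M/255.-m).sum()/m.sum()
        return e
    sx=np.array(x0)+np.array([[0,0,0],[.01,0,0],[0,.01,0],[0,0,.12]])
    r=minimize(cost,x0,method="Nelder-Mead",options=dict(initial_simplex=sx,xatol=1e-4,fatol=1e-5,maxiter=400))
    return r.x,r.fun
E
python3 - <<'E'
from h import *
t=cv2.imread("pics/top0.png")[:,:,::-1].copy();s=cv2.imread("pics/scene0.png")[:,:,::-1].copy()
mt,ms=bluemask(t,(185,250,190,245)),bluemask(s,(235,290,155,220)); print(mt.sum(),ms.sum())
x0=list(back("top",[217,215],.13)[0][:2])+[-.08]; print("init",x0)
for M in({"top":mt,"scene":ms},{"top":mt},{"scene":ms}): print(fit(M,(.07,.1,.13),x0))
g=cv2.GaussianBlur(t,(3,3),0).astype(float).mean(2)
up,lo=[],[]
sat=cv2.cvtColor(t,cv2.COLOR_RGB2HSV)[...,1].astype(float)
for u in range(165,305,4):
    d=g[123:142,u]-g[124:143,u]; i=d.argmax(); up.append((u,123.5+i))
    e=sat[128:148,u]; j=np.argmax(e>90); lo.append((u,127.5+j))
for n,L,z in(("up",up,.06),("lo",lo,0)):
    W=back("top",L,z); k=np.polyfit(W[:,1],W[:,0],1); r=W[:,0]-np.polyval(k,W[:,1]); k2=np.polyfit(W[abs(r)<.006,1],W[abs(r)<.006,0],1); print(n,"x=%.4f+%.4f*y"%(k2[1],k2[0]),r.std())
print("ends",back("top",[[151,129.7],[314.6,133.5]],.06))
for n,uv,z in(("redR",[284,230],.13),("redL",[183,280],.13),("gauge",[355,256],0),("seal",[347,216],0),("wheel",[150,214],0),("pan",[106,175],0)): print(n,back("top",uv,z)[0])
E
```

```text
1378 1690
init [np.float64(0.459118532834347), np.float64(0.07325051372750031), -0.08]
(array([ 0.4578215 ,  0.0750621 , -0.16438314]), np.float64(0.10611860151004691))
(array([ 0.4576515 ,  0.07538718, -0.18093497]), np.float64(0.043894248555735794))
(array([ 0.45917377,  0.07433752, -0.08857531]), np.float64(0.04821441002436479))
up x=0.7003+0.0607*y 0.0008204165138258903
lo x=0.6995+0.0604*y 0.014244163760652972
ends [[ 0.71445568  0.26077919  0.06      ]
 [ 0.68674421 -0.19370837  0.06      ]]
redR [ 0.41604568 -0.09344748  0.13      ]
redL [0.30118074 0.15925013 0.13      ]
gauge [ 0.35060013 -0.29326551  0.        ]
seal [ 0.46204701 -0.27914438  0.        ]
wheel [0.48564865 0.27570149 0.        ]
pan [0.60337152 0.40480366 0.        ]
```

```bash
cat >> h.py <<'E'
from scipy.spatial.transform import Rotation as Rn
def down(yaw,pos):
    """tool down, tool x along +-(cos yaw, sin yaw); picks the smaller wrist turn"""
    best=None
    for k in(0,np.pi):
        q=(Rn.from_euler("z",yaw+k)*Rn.from_euler("x",np.pi)).as_quat()
        j=inverse_kinematics(pos,q)
        if j is not None and(best is None or abs(j[6])<abs(best[0][6])): best=(j,q)
    return best
E
python3 - <<'E'
from h import *
C=np.array([.458,.075]);yaw=-.16;d=np.array([np.cos(yaw),np.sin(yaw)])
P=lambda s,z:list(C+d*s)+[z]
j,q=down(yaw,P(-.062,.25)); print(np.round(j,2))
move_gripper(.045)
move_ptp(P(-.062,.25),q); print(read_time_s(),read_eef_pos())
movel(P(-.062,.118),q,.15); print(read_time_s(),read_ft_force())
for s in(-.045,-.025,0.,.015,.03):
    movel(P(s,.118),q,.05); print(s,np.round(read_eef_pos(),3),np.round(read_ft_force(),2),read_time_s())
im=read_camera("scene"); cv2.imwrite("pics/s1.png",cv2.resize(im[110:290,150:400,::-1],(750,540)))
E
```

```text
[ 0.7  -0.09 -0.94  2.11 -0.08  1.08  1.2 ]
4.2333 [0.39729106 0.08404191 0.25015049]
5.2667 [ 0.59953155 -0.17412052 -0.62378605]
-0.045 [0.414 0.082 0.118] [ 0.06 -0.22  0.16] 5.7583
-0.025 [0.434 0.079 0.118] [-0.91  0.2   0.94] 6.3083
0.0 [0.458 0.075 0.118] [-0.12  0.08 -0.31] 6.9583
0.015 [0.473 0.073 0.118] [-0.45 -0.49  0.53] 7.4083
0.03 [0.488 0.07  0.118] [ 0.33  0.09 -0.41] 7.8583
```

View pics/s1.png

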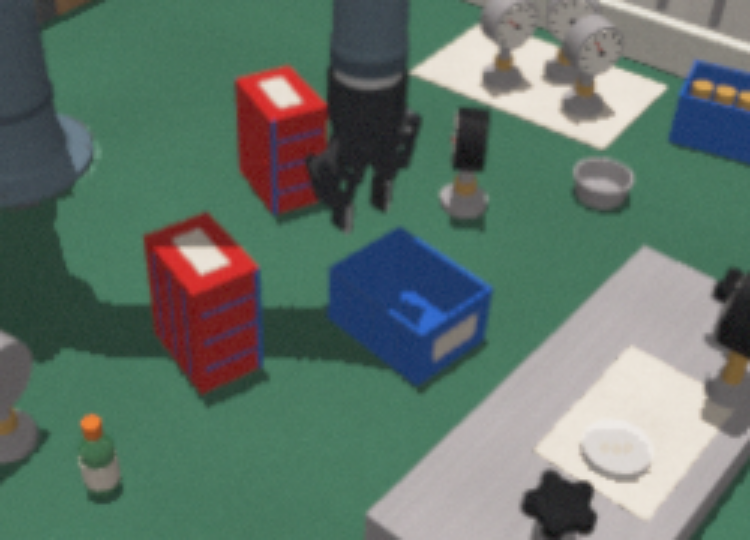

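The bin lies on its base, mouth up, with its card end facing the block (about (455,335) in the crop). The red bins and bystanders haven't moved. Next I'll back off and measure it.

```bash
python3 - <<'E'
from h import *
q=read_tcp_rot();p=read_eef_pos()
movel([p[0]-.09,p[1]+.014,.16],q,.25)
t=read_camera("top");s=read_camera("scene")
cv2.imwrite("pics/t2.png",cv2.resize(t[110:290,120:360,::-1],(720,540)))
ms=bluemask(s,(245,325,170,250)); mt=bluemask(t,(185,255,150,232)); print(mt.sum(),ms.sum(),read_time_s())
for M in({"scene":ms},{"top":mt},{"top":mt,"scene":ms}): print(fit(M,(.13,.1,.07),[.555,.06,-.12]))
for n in("bin","bin_top"): print([(d["at"],d["confidence"]) for d in tip_of("top",n)])
E
```

```text
1976 1909 8.5583
(array([ 0.56045836,  0.05610013, -0.1693357 ]), np.float64(0.0378434453928245))
(array([ 0.55997179,  0.05788552, -0.17424073]), np.float64(0.06677581963959672))
(array([ 0.56012817,  0.05745224, -0.1775866 ]), np.float64(0.10790269395296584))
[([220.4, 207.9], 0.88), ([282.2, 233.6], 0.81), ([186.7, 278.1], 0.73)]
[([179.5, 281.0], 0.74), ([228.7, 158.0], 0.66), ([281.5, 227.4], 0.58)]
```

View pics/t2.png

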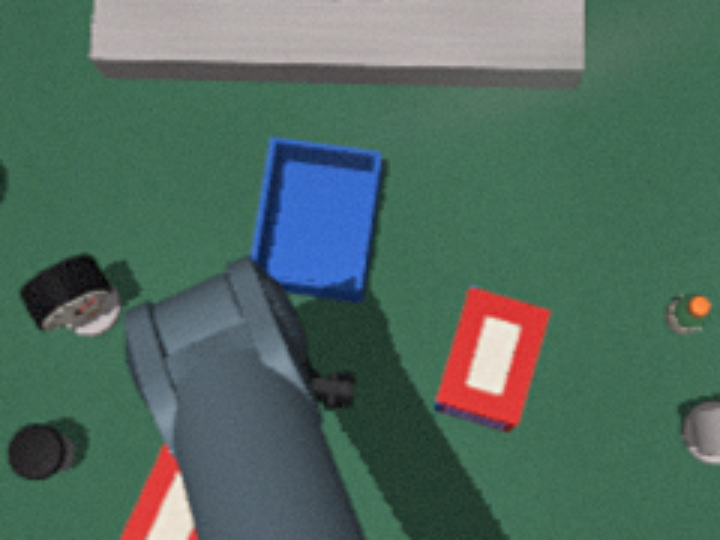

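The bin centre is at about (0.560, 0.057) with yaw −0.17, against −0.06 for the block. I'll push with the two fingers held parallel to the block face, so the bin squares itself, and then on until contact.

```bash
python3 - <<'E'
from h import *
y=-.172;C=np.array([.560,.057]);N=C-.065*np.array([np.cos(y),np.sin(y)])
b=-.0605;d=np.array([np.cos(b),np.sin(b)]);n=np.array([1,-.0605])/np.hypot(1,.0605)
q0=read_tcp_rot(); 
P=lambda s,z:list(N+d*s)+[z]
j,q=down(b,P(-.036,.16))
D=(.7003-N[0]+.0605*N[1])*n[0]; print("near end to face",D)   # distance along normal
move_gripper(.06)
move_ptp(P(-.036,.16),q); movel(P(-.036,.042),q,.12); f0=np.array(read_ft_force()); print(f0,read_time_s())
s1=D-.13-.011-.012
movel(P(s1,.042),q,.05); print("at",s1,read_ft_force(),read_time_s())
s=s1
while s<s1+.03:
    s+=.0015; movel(P(s,.042),q,.02); f=np.array(read_ft_force())
    a=f@np.r_[d,0]; print(round(s-s1,4),round(a,1),end="; ")
    if a<-8: break
print(np.round(read_eef_pos(),4),read_time_s())
t=read_camera("top");sc=read_camera("scene")
im=np.hstack([cv2.resize(t[100:240,150:310,::-1],(400,350)),cv2.resize(sc[150:290,220:380,::-1],(400,350))]);cv2.imwrite("pics/p3.png",im)
E
```

```text
near end to face 0.20808197970960543
[ 0.5147072   0.52115307 -0.45013195] 10.4583
at 0.05508197970960543 [-1.03411122  0.77278812  0.59601802] 12.4333
0.0015 -1.1; 0.003 -0.6; 0.0045 -0.8; 0.006 -0.7; 0.0075 -1.4; 0.009 -1.0; 0.0105 -1.5; 0.012 -5.1; 0.0135 -9.2; [0.5612 0.0641 0.0418] 14.6833
```

View pics/p3.png

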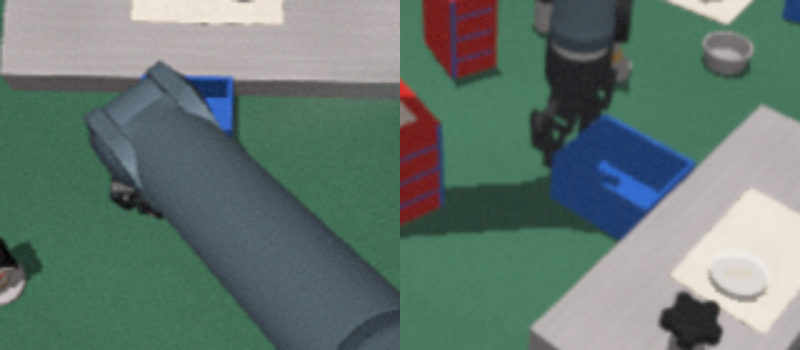

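In contact: the force rose sharply within 1 mm of the predicted depth, and the far end shows against the block in both views. I'll back off and check.

```bash
python3 - <<'E'
from h import *
p=np.array(read_eef_pos());d=np.array([np.cos(-.0605),np.sin(-.0605),0])
movel(list(p-.05*d),None,.08); u=p-.05*d; movel([u[0],u[1],.25],None,.2)
move_ptp([.35,-.3,.3],read_tcp_rot())
t=read_camera("top");s=read_camera("scene")
im=np.hstack([cv2.resize(t[100:240,150:310,::-1],(400,350)),cv2.resize(s[150:290,220:380,::-1],(400,350))]);cv2.imwrite("pics/p4.png",im)
mt=bluemask(t,(185,255,120,220)); ms=bluemask(s,(260,350,190,270))
for M in({"scene":ms},{"top":mt},{"top":mt,"scene":ms}):
    q,e=fit(M,(.13,.1,.07),[.636,.06,-.06]); T=q[:2]+.065*np.array([np.cos(q[2]),np.sin(q[2])]); print(q,e,"gap",(.7003+.0605*T[1]-T[0])*.998)
print(read_time_s(),read_ft_force())
E
```

```text
[ 0.63580791  0.05929601 -0.02780643] 0.2206631263616558 gap 0.002989299500810933
[ 0.63867735  0.05975658 -0.05211246] 0.045787123295773814 gap 0.00012107729256539223
[ 0.63846591  0.05973206 -0.0530983 ] 0.2699293417719023 gap 0.00033012036651563646
18.3917 [ 0.58676594 -0.84050257 -0.13818269]
```

View pics/p4.png

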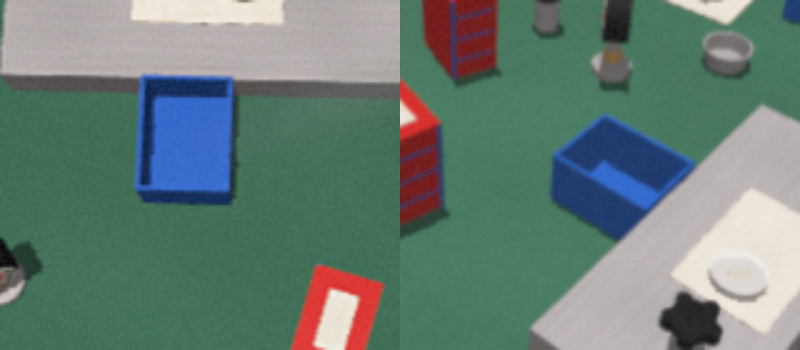

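The bin lies mouth up, with its far end against the block (gap about 0 mm, angle error about 0.01 rad in the top view). The scene fit counts for little because the block hides part of the bin. The arm is clear, so I'm handing in.

```bash
python3 -c "
from bench import *
print(sign_off())"
```

```text
the job is handed in; nothing more can be done
None
```

The blue bin was tipped onto its base and pushed flush and square against the block with no sign of anything else moving; the job was handed in at about 18 s, but no verdict came back.

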